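# Gang-clamp manifold blocks in a lever vise and tap them down on the parallels

## Task

Open the small lever vise fully and set up the machined manifold blocks from the left of the bench in it (not every block is there every time), standing on the two parallels with their 36 mm dimension between the jaws: the narrow block flush with the left ends of the jaws, the medium one-port block flush with the right ends, the wide two-port block centred, and the blank block midway between the wide and the narrow block's places. Then swing the lever fully over to clamp them; the worn jaw lifts the work as it bites, so tap each block down with the soft-faced mallet, never with the gripper itself, until it sits down on both parallels again and these are pinched and no longer slide. Leave the vise clamped, put the mallet down on the bench to the right of the vise, and leave the other things on the bench where they are.

Things in the scene. Friction and masses are not known exactly. Their poses are not given: they have to be found in the camera images.
- vise: grey lever vise, bolted down. Origin: centre of its underside, z up; x from the moving jaw (robot's side) to the fixed jaw, y along the jaws, +y left. Millimetres: jaws 170 long (y -85 to 85), tops z = 60, over x -47 to 49; bed z = 24. Fixed jaw face x = 20; moving jaw face x = -23 when open: 43 gap, so a 36 block has 7 play. Lever pivot at x = -66, y = 0
- lever (a joint): clamp lever angle: 0 fully open, 1.5 fully over (end stop), growing counterclockwise from above; starts part way, 0.45 to 0.8. Stays where left; needs up to about 15 N at the knob. The moving jaw advances 8 mm per rad and meets the blocks at about 0.9; from there it squeezes them with a sprung 45 N in all and rises 4 mm, carrying them up. Swung back, it frees them
- lever_knob (a point): top centre of the upright black lever knob, a round post 17 mm across, clear of the lever from z = 57 to 92 mm. It moves on a circle of radius 62 mm about the lever pivot: at lever angle q it lies in direction 2.38 + q rad from the pivot, counterclockwise from the vise's x axis (front left when open, front right when clamped)
- parallel_front: ground steel bar 8 x 164 x 12 mm (x, y, z) lying loose on the vise bed, nearer the moving jaw; origin at the centre of its underside, y along its length. It stays there
- parallel_back: the same bar along the fixed jaw. The tops of both parallels lie at z = 36 mm in the vise's frame
- block_narrow: grey aluminium manifold block, 36 x 22 x 46 mm (x, y, z), 0.11 kg, one small port on top; origin: centre of its underside. Its place: outer side flush with the jaws' left ends, origin at y = +74 mm in the vise's frame. Like every block: seated, its underside is at z = 36 there; lifted, about 4 mm higher; 5 to 20 N on top slides it down, and it stays. None if absent
- block_wide: the same kind of block, 36 x 40 x 46 mm, 0.19 kg, two ports side by side on top. Its place is the middle of the jaws: y = 0 in the vise's frame. None if absent
- block_medium: the same kind of block, 36 x 30 x 46 mm, 0.14 kg, one large port on top. Its place: outer side flush with the right (-y) ends of the jaws, origin at y = -70 mm in the vise's frame. None if absent
- block_blank: the same kind of block, 36 x 26 x 46 mm, 0.13 kg, no ports, only two small holes on top. Its place: midway between the wide block's left side and the narrow block's right side, origin at y = +41.5 mm in the vise's frame. None if absent
- mallet: soft-faced mallet, 0.26 kg, standing on one face, handle level. Origin: centre of the lower face; head upright along z, 34 mm across, 68 long. The handle points along -x, its axis at z = 34: flat-sided neck 14 mm wide (y), 18 high, from x = -17 to -46, then a rubber grip 16 x 20 to x = -129. Grip it across the neck near the head, or by the head
- tape_roll: bystander: roll of white thread tape, 52 mm across, 16 high
- spanner: bystander: open-ended spanner 147 mm long
- union_tee: bystander: small brass tee fitting 37 x 38 x 13 mm
- septa_jar: bystander: brown jar with white cap, 45 mm across, 55 high
- hex_key: bystander: hex key 94 mm long, 8 high
- needle_valve: bystander: steel needle valve with black knob, 47 x 55 x 18 mm
There are look-alikes about, which are no part of the job. Leave any brown look-alike of the parallel_back alone.

How it is judged:
By the outcome, as a careful person would: the job done as asked, in the order asked, and still so for the second after the job is handed in, with the robot touching nothing.
Of block_narrow, block_wide, block_medium, block_blank only 3 to 4 are there at a start; the rules pass over those that are not, and their reading is None.
At some moment in a run one of block_wide may be knocked a few centimetres aside while the robot is not near it.
It also fails if it takes over 210 s, if anything falls off the work surface, if the arm or the gripper's body presses on something with over 40 N, if the wrist force passes 120 N, or if a joint passes its speed limit or range.

## Robot

A 6-joint arm with a two-finger parallel gripper is mounted at the origin on a cart in front of the work surface, level with it; the furniture and walls round the work are solid. World frame = base frame: x ahead of the robot, y to its left, z up, the work surface at z = 0. Lengths are in mm, angles in rad, forces in N, time in s.
With the tool pointing down it reaches from about 325 to 900 mm from the base axis. Payload 3.5 kg.
Tool frame: the origin (TCP) lies midway between the tips of the shut fingers; the grasp point (between the pads) lies grasp_offset behind it (grasp_offset is the distance from the TCP to the grasp point, in mm); z points along the fingers, y is the line along which they close (so a half turn about z gives the same grasp; the last joint's range is limited). The gripper opens to 85 mm and grips with 20 to 120 N. Pads are 22 mm wide; open, the fingers measure 114 mm over their backs; the gripper's body (76 mm by 85 mm) begins 54 mm behind the grasp point. The pads swing forward as they close: fully open they stand 13 mm farther back than shut.
Start: joints at [1.059, 0.276, -0.026, 1.268, 0, 1.467], TCP at [248.449, 573.494, 231.313] pointing down, gripper open.
Joint ranges: [-3.12, 3.12], [-0.85, 1.88], [-1.08, 1.24], [-1.95, 2.15], [-1.57, 1.53], [-3.14, 3.14]. Speed limits (rad/s): [2.57, 2.57, 3.14, 3.14, 3.14, 3.14].

## Interface

Orientations are given as [roll, pitch, yaw] about the fixed x, y, z axes, in that order (R = Rz(yaw) Ry(pitch) Rx(roll)).
In Python, from cell import * gives the robot as it stands.
- The arm moves only by the shell command python3 -m pendant 'ROWS' [FORCE]. ROWS is text: rows parted by semicolons, each of 5 numbers parted by spaces: the shift along the tool's x, y, z in cm, then the turn about the tool's z in rad, then the opening, from 0 (shut) to 1 (fully open). In form: x y z spin jaw; .... A call has 1 to 10 rows; each row is the pose to reach, as a shift and turn from the pose commanded when the call began, along the tool's axes at that moment; what a row does not reach only later rows make up. A row lasts 1/10 s, in which the tool goes at most 50 mm and 8.59 degrees, less where a joint would pass 70% of its speed; a pose out of reach is approached as far as the arm can. A call with a gripper value outside its range is refused whole. The fingers move at their own pace and stop on an object; FORCE is the grip in N (left out, the last holds). Time passes only in rows, so rows that repeat a pose let the fingers close. It gives the time, the measured TCP pose, the force, the opening and the grip force at its end, in the units of the state.
- state(): the state, without advancing time (a new reading comes with each control period).
- camera(name): name is "side" or "top" or "wrist"; returns the picture (480x640x3 uint8, red, green, blue); there is no depth.
- camera_model(name): a dict with "fx", "fy", "cx", "cy" (pixels), "dist_coeffs" ([k1, k2, p1, p2, k3] as OpenCV has them; the pictures are not rectified), "R" (3x3) and "t" (3): a world point X has camera coordinates R X + t. Camera axes: x right, y down, z forward; pixel columns grow to the right and rows downward; lengths in mm; the calibration is good to about 2 mm. A picture is of the moment at which its call begins: read the wrist's pose just before it. camera_model takes no time and is no camera call; for the wrist camera it gives the pose at the moment of the call.
- job_done(): hands the job in; it is judged then, once.
The state is a dict: "time_s": time; "joint_positions": joint angles; "qvel": joint speeds; "joint_torque": joint torques, N m; "tool_pos": TCP position; "eef_rot": TCP orientation; "force": force on the tool from outside, world axes, zero at the start; "wrist_torque": the same for the moment, N m; "opening": finger opening in mm; "finger_force": force on a finger pad.
Only numpy, scipy, OpenCV 4.12 (cv2) and the standard library are available. Lean on these libraries where they do the work, as an engineer would, in place of code of your own. Each camera call takes 0.05 s, during which the arm holds its last target. There are 200 camera calls.

## Working session

There is one attempt and no reset: what is moved stays moved. The work goes in short steps, Python scripts to look and compute and a shell command to move; the robot and the scene stay as the last step left them, time stands still between calls to the robot, and variables do not carry over. Pictures are saved under pics/ and viewed, at most 14 in all, crops included, and the job is handed in when it is done.

```bash
ls; mkdir -p pics; python3 - <<'E'
from cell import *
import cv2
s=state(); print({k:s[k] for k in('time_s','tool_pos','eef_rot','opening','force')})
try: print(grasp_offset)
except Exception as e: print(e)
for n in('top','side'):
    im=camera(n); cv2.imwrite(f'pics/{n}0.png',im[:,:,::-1]); m=camera_model(n); print(n,m)
E
```

```text
pics
{'time_s': 0.0, 'tool_pos': array([248.04801667, 572.80659546, 230.13099613]), 'eef_rot': array([-3.13930694e+00, -2.49786754e-04,  2.73281817e+00]), 'opening': 85.39348008811426, 'force': array([ 0.80078975, -0.23191485,  0.4411202 ])}
18.700000000000003
top {'fx': 609.8730166515121, 'fy': 609.8730166515121, 'cx': 310.71461862204706, 'cy': 236.0573765945468, 'dist_coeffs': array([-0.0754127,  0.       ,  0.       ,  0.       ,  0.       ]), 'R': array([[ 0.009125  , -0.9999558 ,  0.00226487],
       [-0.99846821, -0.00923499, -0.05455221],
       [ 0.05457071, -0.00176362, -0.99850835]]), 't': array([ 158.28739962,  530.1972732 , 1160.65640086])}
side {'fx': 503.7333988508742, 'fy': 503.7333988508742, 'cx': 314.93232471279987, 'cy': 234.1298656779709, 'dist_coeffs': array([-0.10443963,  0.        ,  0.        ,  0.        ,  0.        ]), 'R': array([[ 0.76912624,  0.63908337,  0.00415618],
       [ 0.47924921, -0.57244177, -0.6653049 ],
       [-0.42280613,  0.5136953 , -0.74656019]]), 't': array([-506.48215019, -129.40799888, 1161.03397267])}
```

View pics/top0.png

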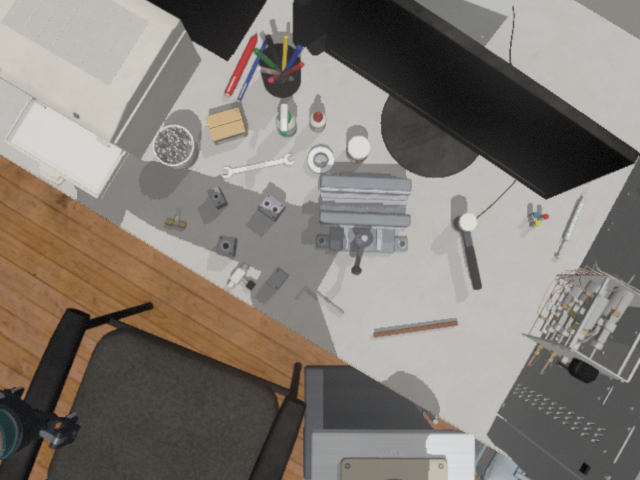

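View pics/side0.png

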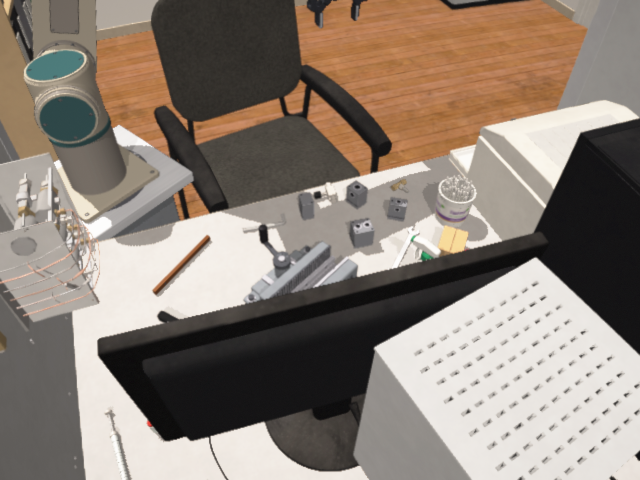

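The top view shows four small grey blocks at (217,198), (271,206), (228,245) and (277,281). The vise is at (365,205) with its lever knob at (357,268). The mallet head is at (468,222), and the brown look-alike bar is at (415,327). Candidates for a block are those four; the valve at (240,275) and the tee at (175,222) are not blocks. Next is one close crop to check this.

```bash
python3 - <<'E'
import cv2
a=cv2.imread('pics/top0.png')
b=cv2.resize(a[165:300,190:300],None,fx=4.4,fy=4.4,interpolation=cv2.INTER_CUBIC)
c=cv2.resize(a[165:300,310:380+40],None,fx=4.4,fy=4.4,interpolation=cv2.INTER_CUBIC)
im=cv2.hconcat([b,c]);im=cv2.resize(im,(800,int(im.shape[0]*800/im.shape[1])));print(im.shape);cv2.imwrite('pics/crop1.png',im)
E
```

```text
(490, 800, 3)
```

View pics/crop1.png

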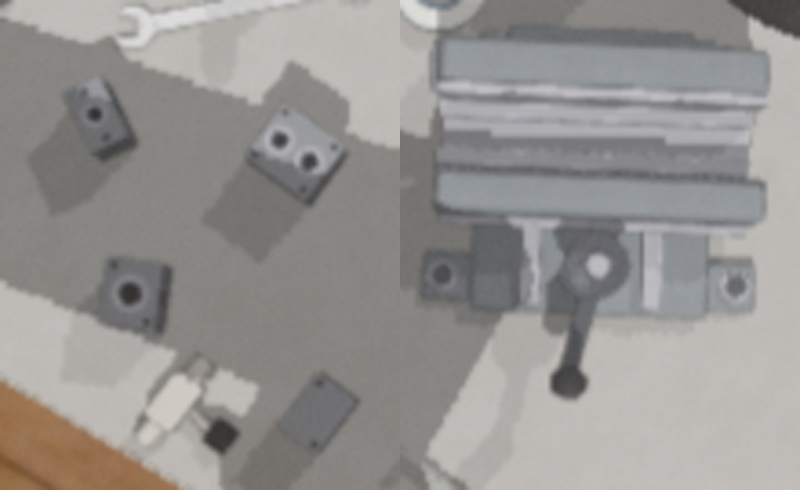

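The crop confirms the choice. The narrow block (one small port) is at (217,197), the wide one (two ports) at (271,207), the medium one (one large port) at (228,245) and the blank (two small holes) at (277,278). All four are present. The lever is part way over.

```bash
cat > h.py <<'E'
from cell import *
import cv2, numpy as np
from math import *
def K(m): return np.array([[m['fx'],0,m['cx']],[0,m['fy'],m['cy']],[0,0,1]])
def px2w(m,uv,z):
    p=cv2.undistortPoints(np.array(uv,float).reshape(-1,1,2),K(m),m['dist_coeffs']).reshape(-1,2)
    R,t=np.array(m['R']),np.array(m['t']); c=-R.T@t
    d=np.c_[p,np.ones(len(p))]@R
    return c+d*((np.broadcast_to(z,len(p))-c[2])/d[:,2])[:,None]
def w2px(m,X):
    return cv2.projectPoints(np.array(X,float).reshape(-1,1,3),cv2.Rodrigues(np.array(m['R']))[0],np.array(m['t']),K(m),m['dist_coeffs'])[0].reshape(-1,2)
def go(x,y,z,yaw=None,half=True,s=None):
    """shift (cm) and spin to reach TCP x,y,z (mm) with world yaw of the tool x axis"""
    s=s or state(); p=s['tool_pos']; Y=s['eef_rot'][2]
    d=np.array([x,y,z])-p
    sp=0
    if yaw is not None:
        per=pi if half else 2*pi
        sp=-((yaw-Y+per/2)%per-per/2)
    v=[cos(Y)*d[0]+sin(Y)*d[1], sin(Y)*d[0]-cos(Y)*d[1], -d[2]]
    print('rows: %.2f %.2f %.2f %.3f'%(v[0]/10,v[1]/10,v[2]/10,sp),' q6 %.2f'%s['joint_positions'][5],'t %.1f'%s['time_s'])
E
python3 - <<'E'
from h import *
m=camera_model('top')
P=lambda a,off:[(u-off[0])/3.636+off[2] for u in a]
L=lambda x,y:(190+x/3.636,165+y/3.636)
V=lambda x,y:(310+(x-400)/3.636,165+y/3.636)
print('blocks',px2w(m,[L(96,113),L(297,147),L(135,291),L(318,408)],46).round(0)[:,:2].tolist())
print('vise top: fixed back L,R; fixed front L,R; moving back L R; moving front L R')
print(px2w(m,[V(437,42),V(769,54),V(438,84),V(767,96),V(437,170),V(766,182),V(435,208),V(765,219)],60).round(1)[:,:2].tolist())
print('knob',px2w(m,[V(568,383)],92).round(1))
print('mallet head',px2w(m,[(468,222)],68).round(1),px2w(m,[(477,287)],44))
w=camera_model('wrist'); s=state()
R=np.array(w['R']);c=-R.T@w['t'];print('wrist cam off',c-s['tool_pos'],'fwd',R[2],'right',R[0],w['fx'])
Y=s['eef_rot'][2];print('tool x',cos(Y),sin(Y))
# monitor corners height guess
print(px2w(m,[(550,195),(330,45),(638,155)],300)[:,:2],px2w(m,[(550,195),(330,45)],150)[:,:2])
E
```

```text
blocks [[601.0, 342.0], [584.0, 237.0], [509.0, 320.0], [449.0, 225.0]]
vise top: fixed back L,R; fixed front L,R; moving back L R; moving front L R
[[637.4, 146.6], [633.0, -23.9], [615.7, 145.9], [611.3, -22.8], [571.6, 146.1], [567.1, -22.3], [552.1, 146.9], [548.1, -21.7]]
knob [[463.6  81.1  92. ]]
mallet head [[ 554.5 -127.7   68. ]] [[ 433.97728318 -150.61304062   44.        ]]
wrist cam off [-69.88079198  29.69408121 142.19581441] fwd [ 0.27312354 -0.12063237 -0.95438533] right [ 0.39908118  0.91691404 -0.00168805] 398.349891360108
tool x -0.917605881540908 0.3974914416204869
[[ 577.33455162 -190.46767279]
 [ 799.30422405  137.44637463]
 [ 639.96684473 -328.30422281]] [[ 596.38800163 -250.58520303]
 [ 855.87409609  132.75155895]]
```

```bash
python3 - <<'E'
from h import *
go(575,62,260,pi-0.026)
E
```

```text
rows: -50.30 -33.88 -2.97 -0.383  q6 1.47 t 0.1
```

```bash
python3 -m pendant '-50.3 -33.9 -3 -0.38 1;-50.3 -33.9 -3 -0.38 1;-50.3 -33.9 -3 -0.38 1;-50.3 -33.9 -3 -0.38 1;-50.3 -33.9 -3 -0.38 1;-50.3 -33.9 -3 -0.38 1;-50.3 -33.9 -3 -0.38 1;-50.3 -33.9 -3 -0.38 1;-50.3 -33.9 -3 -0.38 1;-50.3 -33.9 -3 -0.38 1'
python3 - <<'E'
from h import *
go(575,62,260,pi-0.026)
E
```

```text
time_s: 1.1
tool_pos: [516.4, 153.3, 255.7]
eef_rot: [3.142, -0.0, 3.113]
force: [0.2, 0.3, 0.1]
opening: 85.2
finger_force: 0.0
rows: -6.12 -8.96 -0.43 -0.003  q6 0.20 t 1.1
```

```bash
python3 -m pendant '-5.9 -8.9 -0.4 0 1;-5.9 -8.9 -0.4 0 1;-5.9 -8.9 -0.4 0 1;-5.9 -8.9 -0.4 0 1;-5.9 -8.9 -0.4 0 1;-5.9 -8.9 -0.4 0 1'
python3 - <<'E'
from h import *
import pickle
m=camera_model('wrist'); s=state(); im=camera('wrist'); cv2.imwrite('pics/w1.png',im[:,:,::-1]); pickle.dump((m,s),open('w1.pkl','wb'))
print(s['tool_pos'],s['eef_rot'])
E
```

```text
time_s: 1.7
tool_pos: [571.3, 65.9, 259.6]
eef_rot: [3.141, -0.001, 3.115]
force: [0.4, 0.6, 0.3]
opening: 85.6
finger_force: 0.0
[571.31915377  65.9272762  259.6114903 ] [ 3.14132694e+00 -1.06922016e-03  3.11464177e+00]
```

View pics/w1.png

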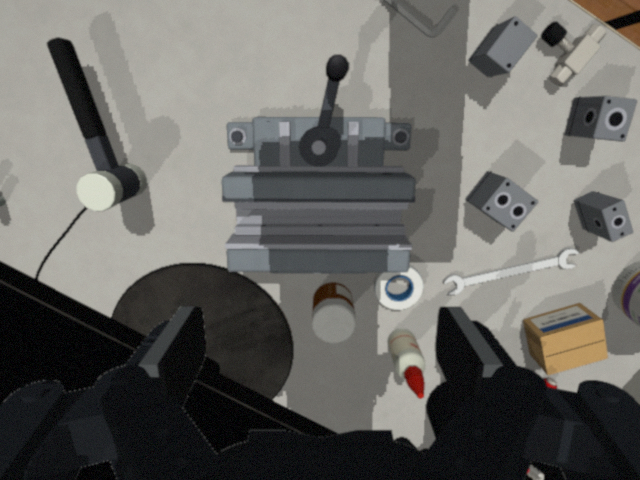

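The wrist view shows the vise from the robot's side. The moving jaw spans rows 170–200 and the fixed jaw rows 235–272, and the jaw ends are at columns 222–415. The knob is at (337,67), and all four blocks are to the right.

```bash
python3 - <<'E'
from h import *
import pickle
a=cv2.imread('pics/w1.png')
cv2.imwrite('pics/w1c.png',cv2.resize(a[50:285,210:430],None,fx=2.5*1.0,fy=2.5,interpolation=cv2.INTER_CUBIC))
m,s=pickle.load(open('w1.pkl','rb'))
def V(x,y,z,o=(589.8,61.7),a=-0.026): return [o[0]+cos(a)*x-sin(a)*y,o[1]+sin(a)*x+cos(a)*y,z]
for n,p in dict(fbL=V(49,85,60),fbR=V(49,-85,60),ffL=V(20,85,60),ffR=V(20,-85,60),mbL=V(-18,85,60),mfL=V(-42,85,60),mfR=V(-42,-85,60)).items(): print(n,((w2px(m,p)[0]-[210,50])*2.5).round(0))
E
```

```text
fbL [497. 558.]
fbR [ 39. 559.]
ffL [502. 484.]
ffR [ 33. 485.]
mbL [509. 381.]
mfL [514. 313.]
mfR [ 20. 314.]
```

View pics/w1c.png

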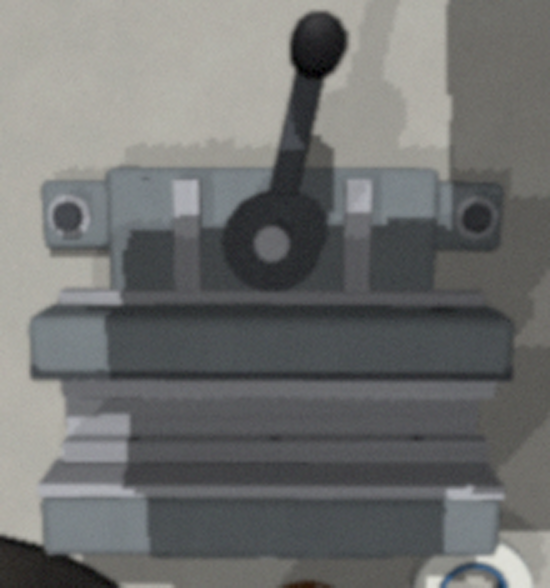

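```bash
cat >> h.py <<'E'
VO=(589.8,62.3); VA=-0.026
def V(x,y): return np.array([VO[0]+cos(VA)*x-sin(VA)*y, VO[1]+sin(VA)*x+cos(VA)*y])
def knob(q): return V(-66+62*cos(2.38+q),62*sin(2.38+q))
def lq(p):
    a,b=p[0]-V(-66,0)[0],p[1]-V(-66,0)[1]; return (atan2(b,a)-VA)%(2*pi)-2.38, hypot(a,b)
E
python3 - <<'E'
from h import *
import pickle
m,s=pickle.load(open('w1.pkl','rb'))
k=px2w(m,[(210+321/2.5,50+40/2.5)],92)[0];print(k,lq(k),lq((463.6,81.1)))
print(px2w(m,[(101,190)],68))
q=lq(k)[0]
go(k[0],k[1],150,2.38+q+VA)
go(k[0],k[1],64,2.38+q+VA)
E
```

```text
[464.37321156  81.27261776  92.        ] (0.5050780932308032, 61.90308916094365) (0.511169696655347, 62.59868921317756)
[[ 553.60789524 -121.33770242   68.        ]]
rows: 10.74 1.24 10.97 0.256  q6 0.03 t 1.8
rows: 10.74 1.24 19.57 0.256  q6 0.03 t 1.8
```

```bash
python3 -m pendant '10.7 1.2 5 0.15 0.7;10.7 1.2 11 0.256 0.7;10.7 1.2 15 0.256 0.7;10.7 1.2 19.6 0.256 0.7;10.7 1.2 19.6 0.256 0.7;10.7 1.2 19.6 0.256 0.5;10.7 1.2 19.6 0.256 0.5' 60
python3 - <<'E'
from h import *
s=state();print(s['tool_pos'],s['eef_rot'],s['opening'],lq(s['tool_pos']))
go(*knob(0.505),64,2.38+.505+VA)
E
```

```text
time_s: 2.45
tool_pos: [465.4, 80.4, 64.3]
eef_rot: [-3.141, -0.001, 2.858]
force: [0.5, 0.2, -0.1]
opening: 42.4
finger_force: 0.0
[465.38467352  80.40584123  64.27218847] [-3.14136573e+00 -6.53892608e-04  2.85834654e+00] 42.406419501439046 (0.5141476720150138, 60.69258776950319)
rows: 0.13 0.06 0.03 -0.001  q6 0.32 t 2.5
```

```bash
python3 -m pendant '0.1 0 0 0 0.1;0.1 0 0 0 0.1;0.1 0 0 0 0.1;0.05 0.93 0 0.15 0.1;-0.2 1.83 0 0.3 0.1;-0.5 2.7 0 0.45 0.1;-0.7 3.1 0 0.52 0.1;-0.75 3.2 0 0.53 0.1;-0.75 3.2 0 0.53 0.1'
python3 - <<'E'
from h import *
s=state();print(lq(s['tool_pos']))
E
```

```text
time_s: 3.35
tool_pos: [483.2, 107.1, 66.6]
eef_rot: [-3.141, 0.004, 2.326]
force: [-4.3, -3.5, 10.5]
opening: 15.0
finger_force: 59.4
(-0.02730076722134811, 59.15598294728403)
```

```bash
python3 -m pendant '-0.75 3.2 0 0.53 0.6;-0.75 3.2 0 0.53 0.6;-0.75 3.2 -1 0.53 0.6;-0.75 3.2 -5 0.53 0.6;-0.75 3.2 -10 0.53 0.7' 60
python3 - <<'E'
from h import *
s=state();go(520,285,230,pi-.026)
E
```

```text
time_s: 3.85
tool_pos: [507.6, 123.9, 162.8]
eef_rot: [-3.135, -0.001, 1.795]
force: [2.4, 0.5, -0.4]
opening: 59.7
finger_force: 0.0
rows: 15.43 4.78 -6.72 -1.321  q6 1.46 t 3.9
```

Note for the next moves: rows are relative to the pose at the start of each call. Moving on to look at the blocks.

```bash
python3 -m pendant '15.4 4.8 -6.7 -0.15 1;15.4 4.8 -6.7 -0.3 1;15.4 4.8 -6.7 -0.45 1;15.4 4.8 -6.7 -0.6 1;15.4 4.8 -6.7 -0.75 1;15.4 4.8 -6.7 -0.9 1;15.4 4.8 -6.7 -1.05 1;15.4 4.8 -6.7 -1.2 1;15.4 4.8 -6.7 -1.32 1;15.4 4.8 -6.7 -1.32 1'
python3 - <<'E'
from h import *
import pickle
m=camera_model('wrist'); s=state(); im=camera('wrist'); cv2.imwrite('pics/w2.png',im[:,:,::-1]); pickle.dump((m,s),open('w2.pkl','wb'))
print(s['tool_pos'],s['eef_rot'])
cv2.imwrite('pics/w2c.png',cv2.resize(im[20:320,80:480,::-1],None,fx=2,fy=2,interpolation=cv2.INTER_CUBIC))
E
```

```text
time_s: 4.85
tool_pos: [523.4, 285.8, 232.3]
eef_rot: [3.141, 0.002, 3.116]
force: [-0.6, 0.7, 0.7]
opening: 85.5
finger_force: 0.0
[523.43051607 285.8122005  232.34073701] [3.14065687e+00 2.19980639e-03 3.11633551e+00]
```

View pics/w2.png

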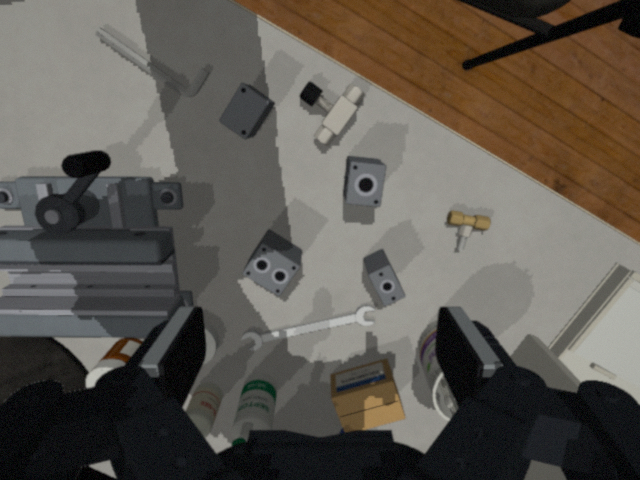

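All four blocks are in view: blank (247,110), medium (365,185), wide (273,268) and narrow (383,280). The knob is at the open position, near (70,163). A crop will give the block corners.

```bash
python3 - <<'E'
import cv2
a=cv2.imread('pics/w2.png')
cv2.imwrite('pics/w2d.png',cv2.resize(a[75:315,205:415],None,fx=2.5,fy=2.5,interpolation=cv2.INTER_CUBIC))
E
```

```text
(no output)
```

View pics/w2d.png

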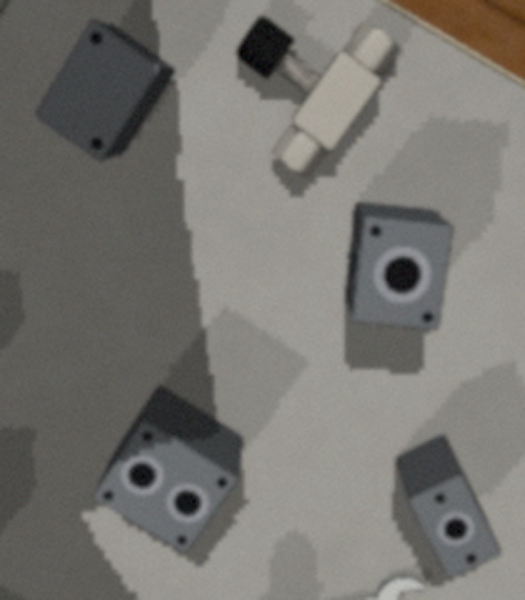

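```bash
python3 - <<'E'
from h import *
import pickle
m,s=pickle.load(open('w2.pkl','rb'))
C=dict(blank=([(95,22),(37,113),(103,158),(165,72)]),medium=([(365,213),(353,319),(439,328),(452,225)]),
wide=([(147,423),(98,497),(183,552),(240,478)]),narrow=([(463,480),(500,552),(443,580),(408,497)]))
# first edge = 36 dim
for n,c in C.items():
    p=px2w(m,np.array(c)/2.5+[205,75],46)[:,:2]
    e=p[1]-p[0]+p[2]-p[3]; f=p[3]-p[0]+p[2]-p[1]
    a=atan2(e[1],e[0]); b=atan2(f[1],f[0])
    # yaw of the block's x axis mod pi
    bb=b-pi/2; bb=a+((bb-a+pi/2)%pi-pi/2)
    yaw=(a+bb)/2
    c=p.mean(0); print(n,c.round(1),'yaw %.2f (a %.2f b %.2f)'%(yaw%pi,a%pi,bb%pi),'sizes',np.hypot(*e)/2,np.hypot(*f)/2)
    if n in('wide','medium','narrow'):
        go(c[0],c[1],120,yaw)
    else: go(c[0],c[1],120,yaw+pi/2)
E
```

```text
blank [446.8 227.7] yaw 2.48 (a 2.46 b 2.51) sizes 33.63038242954423 25.206380701784212
rows: 7.50 -6.01 11.21 -0.941  q6 0.42 t 4.9
medium [506.8 323.5] yaw 3.01 (a 3.03 b 2.99) sizes 35.14857293407877 29.10639517590779
rows: 1.76 3.73 11.21 0.102  q6 0.42 t 4.9
wide [582.  240.5] yaw 2.51 (a 2.50 b 2.51) sizes 34.688544110952805 37.405012329111905
rows: -5.99 -4.37 11.21 0.605  q6 0.42 t 4.9
narrow [600.3 342.8] yaw 0.41 (a 0.42 b 0.40) sizes 33.875311918812294 21.676530209482646
rows: -7.53 5.91 11.21 -0.434  q6 0.42 t 4.9
```

```bash
python3 -m pendant '-6 -4.4 4 0.15 1;-6 -4.4 8 0.3 1;-6 -4.4 12 0.45 1;-6 -4.4 15 0.6 1;-6 -4.4 19 0.605 1;-6 -4.4 21.6 0.605 1;-6 -4.4 21.6 0.605 0.3;-6 -4.4 21.6 0.605 0.3;-6 -4.4 21.6 0.605 0.3;-6 -4.4 21.6 0.605 0.3' 60
python3 - <<'E'
from h import *
go(582,240.5,16,2.51)
go(*V(0,0),145,pi+VA)
E
```

```text
time_s: 5.9
tool_pos: [584.1, 240.9, 17.9]
eef_rot: [3.137, 0.003, 2.511]
force: [-0.0, 0.5, -0.9]
opening: 39.0
finger_force: 61.5
rows: 0.14 -0.15 0.19 0.001  q6 0.92 t 5.9
rows: -10.99 -14.09 -12.71 -0.604  q6 0.92 t 5.9
```

```bash
python3 -m pendant '0 0 -5 0 0.3;0 0 -10 0 0.3;-3 -4 -12.7 -0.15 0.3;-7 -9 -12.7 -0.3 0.3;-11 -14.1 -12.7 -0.45 0.3;-11 -14.1 -12.7 -0.605 0.3;-11 -14.1 -12.7 -0.605 0.3;-11 -14.1 -12.7 -0.605 0.3'
python3 - <<'E'
from h import *
import pickle
go(*V(0,0),55,pi+VA)
go(*V(0,0),85,pi+VA)
m=camera_model('wrist'); s=state(); im=camera('wrist'); cv2.imwrite('pics/w3.png',im[:,:,::-1]); pickle.dump((m,s),open('w3.pkl','wb'))
E
```

```text
time_s: 6.7
tool_pos: [587.9, 60.6, 143.2]
eef_rot: [3.141, 0.002, 3.114]
force: [0.3, -0.1, -2.0]
opening: 39.0
finger_force: 61.7
rows: -0.19 0.17 8.82 -0.002  q6 0.02 t 6.7
rows: -0.19 0.17 5.82 -0.002  q6 0.02 t 6.7
```

View pics/w3.png

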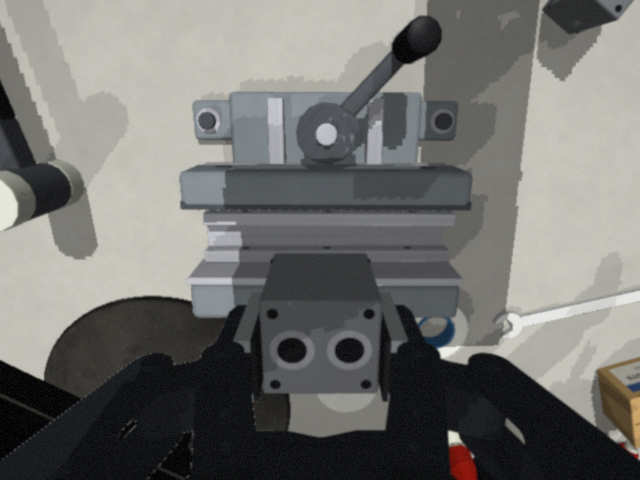

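The block is held squarely above the vise. The jaw ends are at columns 182/470 (moving jaw) and 192/458 (fixed jaw), and the block's top is at columns 261–384.

```bash
python3 - <<'E'
from h import *
import pickle
m,s=pickle.load(open('w3.pkl','rb'))
for n,p in dict(fbL=(49,85,60),fbR=(49,-85,60),ffL=(20,85,60),ffR=(20,-85,60),mbL=(-23,85,60),mbR=(-23,-85,60),mfL=(-47,85,60),mfR=(-47,-85,60)).items(): print(n,w2px(m,[*V(*p[:2]),p[2]])[0].round(1))
print('knob',w2px(m,[*knob(0),92]),lq(px2w(m,[(425,32)],92)[0]))
print(w2px(m,[*s['tool_pos'][:2],s['tool_pos'][2]+28]))
for u in [(325,170),(325,208),(325,280),(325,316)]:
    a=px2w(m,[u],60)[0]-[*VO,0]; print(a.round(1))
E
```

```text
fbL [458. 319.]
fbR [191.2 320.1]
ffL [462.8 277.1]
ffR [186.4 278.2]
mbL [470.5 209. ]
mbR [178.7 210.2]
mfL [475.1 167.7]
mfR [174.  168.8]
knob [[422.43997737  32.66645701]] (-0.009836845081695245, 62.96494726549784)
[[323.32105434 351.99377111]]
[-45.9   1.4  60. ]
[-23.9   0.8  60. ]
[21.5 -0.3 60. ]
[46.3 -1.  60. ]
```

```bash
python3 -m pendant '-0.2 0.17 0 0 0.3;-0.2 0.17 3 0 0.3;-0.2 0.17 5.5 0 0.3;-0.2 0.17 7 0 0.3;-0.2 0.17 8 0 0.3;-0.2 0.17 8.6 0 0.3;-0.2 0.17 8.8 0 0.3;-0.2 0.17 8.8 0 0.3'
python3 - <<'E'
from h import *
go(*V(0,0),54,pi+VA)
E
```

```text
time_s: 7.55
tool_pos: [590.1, 63.2, 54.5]
eef_rot: [3.142, 0.001, 3.117]
force: [-0.7, 0.3, -1.6]
opening: 39.0
finger_force: 61.8
rows: 0.03 -0.09 0.05 0.001  q6 0.02 t 7.5
```

```bash
python3 -m pendant '0 -0.05 0.05 0 0.3;0 -0.05 0.12 0 0.3;0 -0.05 0.12 0 0.65;0 -0.05 0.12 0 0.65;0 -0.05 0.12 0 0.65;0 -0.05 -3 0 0.65;0 -0.05 -8 0 0.8;0 -0.05 -12 0 1'
python3 - <<'E'
from h import *
go(506.8,323.5,125,3.01)
E
```

```text
time_s: 8.35
tool_pos: [589.5, 62.5, 175.7]
eef_rot: [3.142, 0.0, 3.117]
force: [1.8, -0.5, 0.6]
opening: 80.3
finger_force: 0.0
rows: 8.91 25.88 5.07 0.107  q6 0.02 t 8.3
```

```bash
python3 -m pendant '8.9 25.9 0 0.1 1;8.9 25.9 0 0.107 1;8.9 25.9 0 0.107 1;8.9 25.9 0 0.107 1;8.9 25.9 0 0.107 1;8.9 25.9 0 0.107 1;8.9 25.9 5 0.107 1;8.9 25.9 9 0.107 1'
python3 - <<'E'
from h import *
go(506.8,323.5,16,3.01)
E
```

```text
time_s: 9.15
tool_pos: [507.4, 325.5, 83.9]
eef_rot: [3.14, 0.003, 3.012]
force: [0.0, -0.6, -0.9]
opening: 85.5
finger_force: 0.0
rows: 0.03 -0.21 6.79 0.002  q6 0.59 t 9.2
```

```bash
python3 -m pendant '0 -0.2 4 0 1;0 -0.2 6.8 0 1;0 -0.2 6.8 0 1;0 -0.2 6.8 0 0.2;0 -0.2 6.8 0 0.2;0 -0.2 6.8 0 0.2;0 -0.2 6.8 0 0.2;0 -0.2 6.8 0 0.2' 60
python3 - <<'E'
from h import *
go(506.8,323.5,16,3.01)
go(*V(0,-70),150,pi+VA)
E
```

```text
time_s: 9.95
tool_pos: [508.4, 322.6, 18.0]
eef_rot: [3.139, 0.003, 3.01]
force: [-0.6, 0.1, 6.2]
opening: 29.0
finger_force: 60.5
rows: 0.17 0.07 0.20 -0.000  q6 0.59 t 9.9
rows: -12.23 -31.70 -13.20 -0.106  q6 0.59 t 9.9
```

```bash
python3 -m pendant '0 0 -5 0 0.2;0 0 -10 0 0.2;-4 -5 -13.2 -0.1 0.2;-12.2 -31.7 -13.2 -0.106 0.2;-12.2 -31.7 -13.2 -0.106 0.2;-12.2 -31.7 -13.2 -0.106 0.2;-12.2 -31.7 -13.2 -0.106 0.2;-12.2 -31.7 -13.2 -0.106 0.2;-12.2 -31.7 -13.2 -0.106 0.2;-12.2 -31.7 -13.2 -0.106 0.2'
python3 - <<'E'
from h import *
go(*V(0,-70),55,pi+VA)
E
```

```text
time_s: 10.95
tool_pos: [587.3, -14.2, 148.4]
eef_rot: [-3.139, 0.002, 3.109]
force: [-0.3, 1.3, -1.0]
opening: 29.4
finger_force: 60.1
rows: -0.05 0.65 9.34 -0.007  q6 -0.10 t 10.9
```

```bash
python3 -m pendant '-0.05 0.6 0 0 0.2;-0.05 0.6 3 0 0.2;-0.05 0.6 5 0 0.2;-0.05 0.6 6 0 0.2;-0.05 0.6 6 0 0.2'
python3 - <<'E'
from h import *
go(*V(0,-70),55,pi+VA)
E
```

```text
time_s: 11.45
tool_pos: [584.4, -0.8, 86.0]
eef_rot: [3.141, -0.004, 3.118]
force: [-0.8, 0.2, -1.6]
opening: 29.3
finger_force: 60.1
rows: -0.38 -0.67 3.10 0.002  q6 -0.09 t 11.4
```

```bash
python3 -m pendant '-0.3 -0.65 0 0 0.2;-0.3 -0.65 0 0 0.2;-0.3 -0.65 0 0 0.2;-0.3 -0.65 0 0 0.2;-0.3 -0.65 0 0 0.2'
python3 - <<'E'
from h import *
go(*V(0,-70),54,pi+VA)
E
```

```text
time_s: 11.95
tool_pos: [589.7, -9.3, 88.4]
eef_rot: [3.142, 0.001, 3.116]
force: [0.3, 0.3, -1.5]
opening: 29.3
finger_force: 60.1
rows: 0.17 0.15 3.44 -0.000  q6 -0.10 t 11.9
```

```bash
for i in 1 2 3; do python3 -m pendant '0 0 0 0 0.2' | grep tool_pos; done
```

```text
tool_pos: [589.4, -9.2, 88.1]
tool_pos: [589.3, -9.2, 87.9]
tool_pos: [589.3, -9.2, 87.9]
```

```bash
python3 - <<'E'
from h import *
go(*V(0,-70),54,pi+VA)
E
```

```text
rows: 0.14 0.15 3.39 0.000  q6 -0.10 t 12.2
```

```bash
python3 -m pendant '0.14 0.15 1 0 0.2;0.14 0.15 2 0 0.2;0.14 0.15 2.8 0 0.2;0.14 0.15 3.2 0 0.2;0.14 0.15 3.3 0 0.2;0.14 0.15 3.35 0 0.2;0.14 0.15 3.35 0 0.2;0.14 0.15 3.35 0 0.2'
python3 - <<'E'
from h import *
go(*V(0,-70),54,pi+VA)
E
```

```text
time_s: 13.05
tool_pos: [588.3, -7.7, 54.5]
eef_rot: [-3.142, 0.001, 3.116]
force: [-0.0, 0.6, -1.0]
opening: 28.7
finger_force: 60.2
rows: 0.03 0.00 0.05 0.000  q6 -0.10 t 13.1
```

```bash
python3 -m pendant '0 0 0.05 0 0.2;0 0 0.1 0 0.2;0 0 0.1 0 0.5;0 0 0.1 0 0.5;0 0 0.1 0 0.5;0 0 -3 0 0.55;0 0 -8 0 0.8;0 0 -11 0 1;0 0 -11 0 1'
python3 - <<'E'
from h import *
go(600.3,342.8,100,0.41)
E
```

```text
time_s: 13.95
tool_pos: [592.3, -8.1, 170.4]
eef_rot: [-3.141, 0.011, 3.116]
force: [1.3, 0.2, -0.8]
opening: 84.8
finger_force: 0.0
rows: 0.11 35.10 7.04 -0.436  q6 -0.10 t 13.9
```

```bash
python3 -m pendant '-0.3 35.1 0 -0.15 1;-0.3 35.1 0 -0.3 1;-0.3 35.1 0 -0.436 1;-0.3 35.1 0 -0.436 1;-0.3 35.1 0 -0.436 1;-0.3 35.1 0 -0.436 1;-0.3 35.1 0 -0.436 1;-0.3 35.1 0 -0.436 1;-0.3 35.1 5 -0.436 1;-0.3 35.1 7 -0.436 1'
python3 -m pendant '0 0 0 0 1;0 0 0 0 1;0 0 0 0 1;0 0 0 0 1;0 0 0 0 1'
python3 - <<'E'
from h import *
go(600.3,342.8,16,0.41)
E
```

```text
time_s: 14.95
tool_pos: [597.4, 342.3, 89.7]
eef_rot: [-3.141, -0.006, -2.73]
force: [-1.5, -0.8, -0.4]
opening: 85.5
finger_force: 0.0
time_s: 15.45
tool_pos: [601.2, 343.5, 96.2]
eef_rot: [3.142, 0.003, -2.732]
force: [-0.5, 0.6, -0.2]
opening: 85.3
finger_force: 0.0
rows: 0.11 -0.02 8.02 -0.000  q6 0.02 t 15.4
```

```bash
python3 -m pendant '0.1 0 4 0 1;0.1 0 7 0 1;0.1 0 8 0 1;0.1 0 8 0 1;0.1 0 8 0 0.1;0.1 0 8 0 0.1;0.1 0 8 0 0.1;0.1 0 8 0 0.1;0.1 0 8 0 0.1;0.1 0 8 0 0.1' 60
python3 - <<'E'
from h import *
go(600.3,342.8,16,0.41)
go(*V(0,74),150,pi+VA)
E
```

```text
time_s: 16.45
tool_pos: [600.1, 343.2, 15.6]
eef_rot: [3.142, 0.002, -2.731]
force: [-1.1, -0.2, 5.4]
opening: 21.2
finger_force: 59.8
rows: 0.00 -0.05 -0.04 0.000  q6 0.02 t 16.4
rows: 9.02 -18.64 -13.44 0.436  q6 0.02 t 16.4
```

```bash
python3 -m pendant '0 0 -5 0 0.1;0 0 -10 0 0.1;9.1 -18.6 -13.4 0.15 0.1;9.1 -18.6 -13.4 0.3 0.1;9.1 -18.6 -13.4 0.436 0.1;9.1 -18.6 -13.4 0.436 0.1;9.1 -18.6 -13.4 0.436 0.1;9.1 -18.6 -13.4 0.436 0.1'
python3 -m pendant '0 0 0 0 0.1;0 0 0 0 0.1;0 0 0 0 0.1;0 0 0 0 0.1;0 0 0 0 0.1'
python3 - <<'E'
from h import *
go(*V(-1.5,74),52,pi+VA)
E
```

```text
time_s: 17.25
tool_pos: [589.6, 134.2, 148.3]
eef_rot: [3.141, -0.0, 3.113]
force: [-0.1, 0.6, -1.3]
opening: 21.3
finger_force: 59.3
time_s: 17.75
tool_pos: [589.8, 136.7, 148.2]
eef_rot: [-3.142, -0.0, 3.117]
force: [-0.0, 0.7, -1.3]
opening: 21.0
finger_force: 59.3
rows: -0.05 -0.04 9.62 0.001  q6 0.15 t 17.8
```

```bash
python3 -m pendant '-0.05 -0.04 4 0 0.1;-0.05 -0.04 7 0 0.1;-0.05 -0.04 8.5 0 0.1;-0.05 -0.04 9.2 0 0.1;-0.05 -0.04 9.5 0 0.1;-0.05 -0.04 9.55 0 0.1;-0.05 -0.04 9.55 0 0.1;-0.05 -0.04 9.55 0 0.1;-0.05 -0.04 9.55 0 0.1'
python3 - <<'E'
from h import *
go(*V(-1.5,74),52,pi+VA)
E
```

```text
time_s: 18.65
tool_pos: [591.1, 135.6, 53.8]
eef_rot: [3.141, 0.002, 3.116]
force: [0.2, 0.1, -1.6]
opening: 21.2
finger_force: 59.2
rows: 0.09 0.07 0.18 0.000  q6 0.14 t 18.6
```

```bash
python3 -m pendant '0.05 0.06 0.1 0 0.1;0.05 0.06 0.2 0 0.1;0.05 0.06 0.2 0 0.1;0.05 0.06 0.2 0 0.1;0.05 0.06 0.2 0 0.4;0.05 0.06 0.2 0 0.4;0.05 0.06 0.2 0 0.4;0.05 0.06 -4 0 0.5;0.05 0.06 -9 0 0.7;0.05 0.06 -11 0 0.7'
python3 -m pendant '0 0 0 0 0.7;0 0 0 0 0.7;0 0 0 0 0.7;0 0 0 0 0.7'
python3 - <<'E'
from h import *
import pickle
m=camera_model('wrist'); s=state(); im=camera('wrist'); cv2.imwrite('pics/w4.png',im[:,:,::-1]); pickle.dump((m,s),open('w4.pkl','wb'))
go(446.8,227.7,90,2.48)
E
```

```text
time_s: 19.65
tool_pos: [592.7, 136.4, 167.6]
eef_rot: [3.141, 0.007, 3.116]
force: [0.6, 0.1, 0.2]
opening: 59.7
finger_force: 0.0
time_s: 20.05
tool_pos: [588.4, 135.9, 160.7]
eef_rot: [-3.141, -0.004, 3.116]
force: [-0.2, -0.1, 0.4]
opening: 59.9
finger_force: 0.0
rows: 14.41 8.81 7.10 0.636  q6 0.15 t 20.1
```

View pics/w4.png

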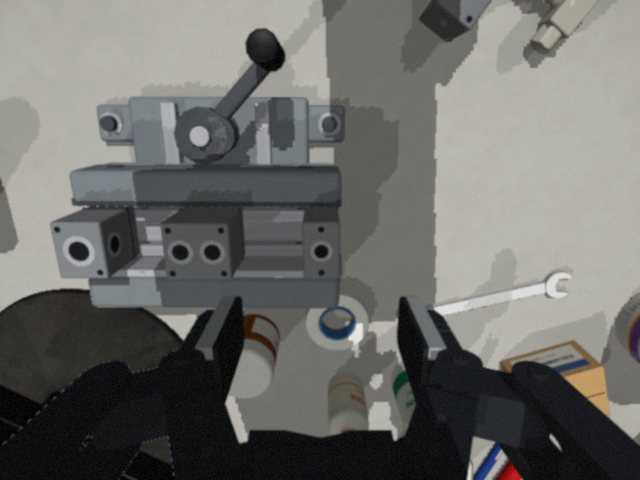

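Medium, wide and narrow are standing between the jaws at their places, with tops at (75,250), (200,250) and (320,250). Next is the blank, which I squeeze across its 26 mm side first to centre it.

```bash
python3 -m pendant '14.4 8.8 1 0.15 0.7;14.4 8.8 2 0.3 0.7;14.4 8.8 4 0.45 0.7;14.4 8.8 7 0.6 0.7;14.4 8.8 7 0.636 0.7;14.4 8.8 7 0.636 0.7;14.4 8.8 7 0.636 0.7;14.4 8.8 7 0.636 0.7;14.4 8.8 7 0.636 0.7'
python3 - <<'E'
from h import *
go(446.8,227.7,27,2.48)
E
```

```text
time_s: 21.0
tool_pos: [449.8, 227.8, 93.8]
eef_rot: [3.14, 0.001, 2.479]
force: [0.8, 0.4, 0.2]
opening: 59.6
finger_force: 0.0
rows: 0.22 -0.19 6.68 -0.001  q6 1.00 t 21.0
```

```bash
python3 -m pendant '0.2 -0.15 3 0 0.7;0.2 -0.15 6 0 0.7;0.2 -0.15 6.7 0 0.7;0.2 -0.15 6.7 0 0.7;0.2 -0.15 6.7 0 0.7;0.2 -0.15 6.7 0 0.15;0.2 -0.15 6.7 0 0.15;0.2 -0.15 6.7 0 0.15;0.2 -0.15 6.7 0 0.15;0.2 -0.15 6.7 0 0.15' 25
python3 -m pendant '0 0 0 0 0.15;0 0 0 0 0.15'
python3 - <<'E'
from h import *
go(446.8,227.7,25,2.48)
E
```

```text
time_s: 22.0
tool_pos: [446.7, 228.2, 27.1]
eef_rot: [3.14, 0.001, 2.48]
force: [-0.0, -0.5, 6.4]
opening: 25.8
finger_force: 28.1
time_s: 22.2
tool_pos: [446.7, 228.2, 27.1]
eef_rot: [3.14, 0.001, 2.48]
force: [-0.2, -0.7, 6.1]
opening: 25.4
finger_force: 28.1
rows: -0.04 -0.03 0.21 -0.000  q6 1.01 t 22.2
```

```bash
python3 -m pendant '0 0 0 0 0.7;0 0 0 0 0.7;0 0 0 0 0.7;0 0 0 0.15 0.7;0 0 0 0.3 0.7;0 0 0 0.45 0.7;0 0 0 0.6 0.7;0 0 0 0.75 0.7;0 0 0 0.9 0.7;0 0 0 1.05 0.7'
python3 -m pendant '0 0 0 0.15 0.7;0 0 0 0.3 0.7;0 0 0 0.45 0.7;0 0 0 0.521 0.7;0 0 0 0.521 0.7;0 0 0 0.521 0.7;0 0 0 0.521 0.7'
python3 - <<'E'
from h import *
go(446.7,228.2,25,2.48+pi/2)
E
```

```text
time_s: 23.2
tool_pos: [445.4, 227.7, 25.6]
eef_rot: [-3.141, 0.0, 1.424]
force: [-0.3, -0.8, -0.6]
opening: 59.8
finger_force: 0.0
time_s: 23.9
tool_pos: [445.6, 227.8, 25.8]
eef_rot: [-3.141, 0.0, 0.91]
force: [-0.0, -0.5, -0.2]
opening: 59.9
finger_force: 0.0
rows: 0.10 0.07 0.08 0.001  q6 2.58 t 23.9
```

```bash
python3 -m pendant '0.1 0.05 0.05 0 0.7;0.1 0.05 0.05 0 0.7;0.1 0.05 0.05 0 0.7;0.1 0.05 0.05 0 0.25;0.1 0.05 0.05 0 0.25;0.1 0.05 0.05 0 0.25;0.1 0.05 0.05 0 0.25;0.1 0.05 0.05 0 0.25' 80
python3 - <<'E'
from h import *
s=state();p=s['tool_pos'];Y=s['eef_rot'][2];d=np.array([446.7,228.2])-p[:2]
print('block centre in tool x: %.1f'%(cos(Y)*d[0]+sin(Y)*d[1]))
go(*V(-1.5,41.5),160,pi/2+VA)
E
```

```text
time_s: 24.7
tool_pos: [447.1, 228.5, 25.8]
eef_rot: [3.141, -0.001, 0.909]
force: [-0.7, -0.8, 5.1]
opening: 34.6
finger_force: 80.4
block centre in tool x: -0.5
rows: -1.08 18.88 -13.42 -0.636  q6 2.58 t 24.7
```

```bash
python3 -m pendant '0 0 -5 0 0.25;0 0 -10 0 0.25;-1.1 5 -13.4 -0.15 0.25;-1.1 10 -13.4 -0.3 0.25;-1.1 14 -13.4 -0.45 0.25;-1.1 18.9 -13.4 -0.6 0.25;-1.1 18.9 -13.4 -0.636 0.25;-1.1 18.9 -13.4 -0.636 0.25;-1.1 18.9 -13.4 -0.636 0.25;-1.1 18.9 -13.4 -0.636 0.25'
python3 -m pendant '0 0 0 0 0.25;0 0 0 0 0.25;0 0 0 0 0.25;0 0 0 0 0.25'
python3 - <<'E'
from h import *
go(*V(-1.5,42),62,pi/2+VA)
E
```

```text
time_s: 25.7
tool_pos: [587.6, 104.1, 158.7]
eef_rot: [-3.14, 0.0, 1.545]
force: [-0.8, -0.2, -1.0]
opening: 34.4
finger_force: 80.5
time_s: 26.1
tool_pos: [588.9, 103.7, 159.5]
eef_rot: [3.141, 0.0, 1.545]
force: [0.2, 0.5, -1.6]
opening: 34.1
finger_force: 80.5
rows: 0.06 0.05 9.75 0.000  q6 1.66 t 26.1
```

```bash
python3 -m pendant '0.06 0.05 4 0 0.25;0.06 0.05 7 0 0.25;0.06 0.05 8.5 0 0.25;0.06 0.05 9.2 0 0.25;0.06 0.05 9.4 0 0.25;0.06 0.05 9.5 0 0.25;0.06 0.05 9.5 0 0.25;0.06 0.05 9.5 0 0.25;0.06 0.05 9.5 0 0.25'
python3 - <<'E'
from h import *
go(*V(-1.5,42),62,pi/2+VA)
E
```

```text
time_s: 27.0
tool_pos: [590.2, 104.1, 65.3]
eef_rot: [3.14, -0.0, 1.545]
force: [0.1, -0.2, -1.4]
opening: 34.5
finger_force: 80.7
rows: 0.02 -0.08 0.33 -0.000  q6 1.66 t 27.0
```

```bash
python3 -m pendant '0 -0.06 0.1 0 0.25;0 -0.06 0.2 0 0.25;0 -0.06 0.25 0 0.25;0 -0.06 0.3 0 0.25;0 -0.06 0.32 0 0.25;0 -0.06 0.32 0 0.25'
python3 - <<'E'
from h import *
go(*V(-1.5,42),62,pi/2+VA)
E
```

```text
time_s: 27.6
tool_pos: [588.8, 104.0, 61.7]
eef_rot: [-3.141, 0.0, 1.545]
force: [-3.4, -0.2, 5.5]
opening: 34.2
finger_force: 81.5
rows: 0.03 0.06 -0.03 -0.000  q6 1.66 t 27.6
```

```bash
python3 -m pendant '0 0 -0.05 0 0.55;0 0 -0.05 0 0.55;0 0 -0.05 0 0.55;0 0 -3 0 0.6;0 0 -7 0 0.6;0 0 -11 0 0.6;0 0 -11 0 0.6;0 0 -11 0 0.6'
python3 -m pendant '0 0 0 -0.15 0.6;0 0 0 -0.3 0.6;0 0 0 -0.45 0.6;0 0 0 -0.6 0.6;0 0 0 -0.75 0.6;0 0 0 -0.809 0.6;0 0 0 -0.809 0.6;0 0 0 -0.809 0.6;0 0 0 -0.809 0.6'
python3 - <<'E'
from h import *
import pickle
m=camera_model('wrist'); s=state(); im=camera('wrist'); cv2.imwrite('pics/w5.png',im[:,:,::-1]); pickle.dump((m,s),open('w5.pkl','wb'))
go(*knob(0),150,2.354)
E
```

```text
time_s: 28.4
tool_pos: [590.1, 104.1, 172.5]
eef_rot: [3.138, -0.0, 1.545]
force: [-0.3, -0.5, -0.4]
opening: 51.4
finger_force: 0.0
time_s: 29.3
tool_pos: [588.4, 104.0, 170.2]
eef_rot: [-3.14, -0.001, 2.353]
force: [-0.6, -0.0, 0.2]
opening: 51.1
finger_force: 0.0
rows: 7.93 -7.42 2.05 -0.001  q6 0.86 t 29.4
```

View pics/w5.png

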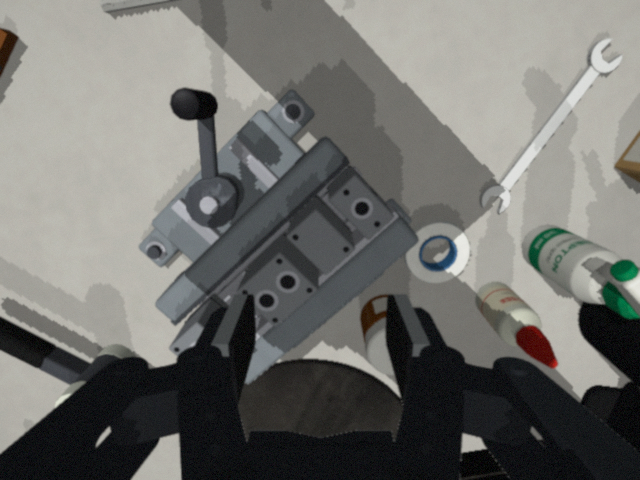

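All four blocks stand in the vise in the right order: narrow port (362,208), blank holes (294,238)/(346,249) and wide ports (267,300)/(287,282). The medium block is at (185,340).

```bash
python3 - <<'E'
from h import *
import pickle
m,s=pickle.load(open('w5.pkl','rb'))
for n,u in dict(narrow=(362,208),blank=(320,243.5),wide=(277,291)).items():
    p=px2w(m,[u],82)[0][:2]-VO; print(n,(cos(VA)*p[0]+sin(VA)*p[1]).round(1),(-sin(VA)*p[0]+cos(VA)*p[1]).round(1))
E
python3 -m pendant '7.9 -7.4 2 0 0.6;7.9 -7.4 2 0 0.6;7.9 -7.4 2 0 0.6;7.9 -7.4 5 0 0.5;7.9 -7.4 8 0 0.5;7.9 -7.4 8 0 0.5;7.9 -7.4 8 0 0.5;7.9 -7.4 8 0 0.5'
python3 - <<'E'
from h import *
go(*knob(0),66,2.354)
E
```

```text
narrow -0.7 73.3
blank -1.9 39.9
wide 2.1 -1.8
time_s: 30.15
tool_pos: [482.4, 108.0, 92.7]
eef_rot: [3.139, 0.002, 2.354]
force: [0.3, -0.3, -0.3]
opening: 42.3
finger_force: 0.0
rows: 0.16 -0.17 2.67 -0.000  q6 0.88 t 30.1
```

```bash
python3 -m pendant '0.15 -0.1 1.5 0 0.5;0.15 -0.1 2.6 0 0.5;0.15 -0.1 2.6 0 0.5;0.15 -0.1 2.6 0 0.5;0.15 -0.1 2.6 0 0.1;0.15 -0.1 2.6 0 0.1;0.15 -0.1 2.6 0 0.1;0.15 -0.1 2.6 0 0.1' 70
python3 -m pendant '-0.07 -0.93 0 -0.15 0.1;-0.28 -1.83 0 -0.3 0.1;-0.62 -2.7 0 -0.45 0.1;-1.08 -3.5 0 -0.6 0.1;-1.66 -4.23 0 -0.75 0.1;-2.35 -4.86 0 -0.9 0.1;-2.35 -4.86 0 -0.9 0.1;-2.35 -4.86 0 -0.9 0.1;-2.35 -4.86 0 -0.9 0.1'
python3 - <<'E'
from h import *
print(lq(state()['tool_pos']))
go(*knob(1.5),66,2.354+1.5)
E
```

```text
time_s: 30.95
tool_pos: [480.7, 109.3, 66.2]
eef_rot: [3.137, 0.001, 2.354]
force: [2.8, 5.1, 2.5]
opening: 14.5
finger_force: 68.3
time_s: 31.85
tool_pos: [463.0, 57.4, 66.0]
eef_rot: [-3.141, 0.003, -3.03]
force: [4.7, 1.7, 2.8]
opening: 14.5
finger_force: 70.2
(0.8966027518435804, 61.22496301936391)
rows: -1.01 -3.52 0.00 -0.601  q6 -0.13 t 31.9
```

```bash
python3 -m pendant '-0.07 -0.93 0 -0.15 0.1;-0.28 -1.83 0 -0.3 0.1;-0.62 -2.7 0 -0.45 0.1;-1.08 -3.5 0 -0.6 0.1;-1.15 -3.65 0 -0.62 0.1;-1.15 -3.65 0 -0.62 0.1;-1.15 -3.65 0 -0.62 0.1;-1.15 -3.65 0 -0.62 0.1'
python3 - <<'E'
from h import *
print(lq(state()['tool_pos']),state()['force'])
E
```

```text
time_s: 32.65
tool_pos: [477.1, 25.5, 66.0]
eef_rot: [3.136, 0.006, -2.411]
force: [1.3, 11.7, 6.5]
opening: 14.9
finger_force: 70.7
(1.4774791522515898, 60.58276054725597) [ 1.25646811 11.66475409  6.51392811]
```

```bash
python3 -m pendant '-0.02 -0.15 0 -0.03 0.1;-0.02 -0.3 0 -0.03 0.1;-0.02 -0.3 0 -0.03 0.1;-0.02 -0.3 0 -0.03 0.1;-0.02 -0.3 0 -0.03 0.1'
python3 - <<'E'
from h import *
print(lq(state()['tool_pos']),lq((480.7,109.3)),state()['force'])
E
```

```text
time_s: 33.15
tool_pos: [477.8, 26.1, 66.0]
eef_rot: [3.131, 0.009, -2.376]
force: [-0.6, 18.1, 11.2]
opening: 14.8
finger_force: 71.3
(1.4774202189174996, 59.64694931052393) (-0.022254569623041842, 62.531524084796374) [-0.63076003 18.13347355 11.24910523]
```

```bash
python3 -m pendant '0 0.25 0 0 0.5;0 0.25 0 0 0.5;0 0.25 0 0 0.5;0 0.25 0 0 0.5;0 0.25 -4 0 0.6;0 0.25 -9 0 0.8;0 0.25 -12 0 1;0 0.25 -12 0 1;0 0.25 -12 0 1;0 0.25 -12 0 1'
python3 - <<'E'
from h import *
go(550,-124,220,3.35)
E
```

```text
time_s: 34.15
tool_pos: [475.7, 21.8, 183.6]
eef_rot: [3.139, -0.002, -2.38]
force: [-0.2, -0.2, -0.5]
opening: 85.6
finger_force: 0.0
rows: 4.69 -15.68 -3.64 0.553  q6 -0.85 t 34.1
```

```bash
python3 -m pendant '4.7 -15.7 -3.6 0.15 1;4.7 -15.7 -3.6 0.3 1;4.7 -15.7 -3.6 0.45 1;4.7 -15.7 -3.6 0.553 1;4.7 -15.7 -3.6 0.553 1;4.7 -15.7 -3.6 0.553 1;4.7 -15.7 -3.6 0.553 1;4.7 -15.7 -3.6 0.553 1;4.7 -15.7 -3.6 0.553 1'
python3 - <<'E'
from h import *
import pickle
m=camera_model('wrist'); s=state(); im=camera('wrist'); cv2.imwrite('pics/w6.png',im[:,:,::-1]); pickle.dump((m,s),open('w6.pkl','wb'))
print(lq(px2w(m,[(0,0)],92)[0]))
E
```

```text
time_s: 35.05
tool_pos: [550.8, -122.9, 220.8]
eef_rot: [3.141, -0.001, -2.931]
force: [0.6, 0.2, -0.1]
opening: 85.3
finger_force: 0.0
(2.1854805384168134, 415.0144917249946)
```

View pics/w6.png

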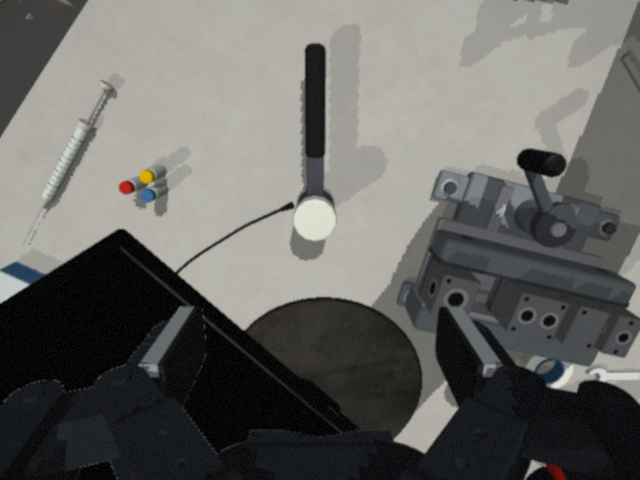

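The mallet head's top is at (315,218) and its handle end at (316,46). The monitor's corner shows at (124,231); I triangulate it with the top view's (550,195) for clearance.

```bash
python3 - <<'E'
from h import *
import pickle
m,s=pickle.load(open('w6.pkl','rb'))
t=camera_model('top')
und=lambda m,u:cv2.undistortPoints(np.array([[u]],float),K(m),m['dist_coeffs']).reshape(2,1)
P=lambda m:np.c_[m['R'],m['t']]
X=cv2.triangulatePoints(P(t),P(m),und(t,(550,195)),und(m,(124,231)));print('corner',(X[:3]/X[3]).ravel())
h=px2w(m,[(315,218)],68)[0];e=px2w(m,[(316,46)],42)[0];print(h,e)
yaw=atan2(e[1]-h[1],e[0]-h[0])%(2*pi);print(yaw)
go(h[0],h[1],34,yaw)
E
```

```text
corner [ 613.89817402 -297.14831631   19.47383437]
[ 553.81994823 -127.25449041   68.        ] [ 431.984342   -152.19708878   42.        ]
3.3435257820818243
rows: -0.19 -0.46 18.70 0.009  q6 -0.55 t 35.1
```

```bash
python3 -m pendant '-0.2 -0.45 5 0 1;-0.2 -0.45 10 0 1;-0.2 -0.45 14 0 1;-0.2 -0.45 17 0 1;-0.2 -0.45 18.8 0 1;-0.2 -0.45 18.8 0 1;-0.2 -0.45 18.8 0 1;-0.2 -0.45 18.8 0 1'
python3 -m pendant '0 0 0 0 0.25;0 0 0 0 0.25;0 0 0 0 0.25;0 0 0 0 0.25;0 0 0 0 0.25;0 0 0 0 0.25' 110
python3 - <<'E'
from h import *
go(553.8,-127.3,34)
go(553.8,-127.3,180)
E
```

```text
time_s: 35.9
tool_pos: [555.9, -128.4, 34.9]
eef_rot: [-3.14, 0.003, -2.932]
force: [0.0, 0.1, 0.1]
opening: 85.3
finger_force: 0.0
time_s: 36.5
tool_pos: [554.8, -127.9, 34.0]
eef_rot: [-3.142, 0.001, -2.932]
force: [-0.6, 0.9, 6.1]
opening: 31.8
finger_force: 108.3
rows: 0.08 0.08 -0.00 0.000  q6 -0.55 t 36.5
rows: 0.08 0.08 -14.60 0.000  q6 -0.55 t 36.5
```

```bash
python3 -m pendant '0 0 -5 0 0.25;0 0 -10 0 0.25;0 0 -13 0 0.25;0 0 -13 0 0.25;0 0 -13 0 0.25'
python3 - <<'E'
from h import *
go(*V(2,-70),150,pi+VA)
E
```

```text
time_s: 37.0
tool_pos: [554.1, -128.0, 162.8]
eef_rot: [-3.141, -0.0, -2.932]
force: [0.1, 0.8, -3.4]
opening: 31.7
finger_force: 109.3
rows: -6.01 11.02 1.28 0.235  q6 -0.55 t 37.0
```

```bash
python3 -m pendant '-6 11 0 0.15 0.25;-6 11 0 0.235 0.25;-6 11 0 0.235 0.25;-6 11 1 0.235 0.25;-6 11 1 0.235 0.25;-6 11 1 0.235 0.25;-6 11 1 0.235 0.25;-6 11 1 0.235 0.25;-6 11 1 0.235 0.25'
python3 - <<'E'
from h import *
go(*V(2,-70),122,pi+VA)
E
```

```text
time_s: 37.9
tool_pos: [590.3, -8.7, 153.5]
eef_rot: [-3.141, 0.001, 3.115]
force: [-0.3, -0.2, -2.3]
opening: 31.7
finger_force: 109.9
rows: 0.04 0.10 3.15 -0.001  q6 -0.10 t 37.9
```

```bash
python3 -m pendant '0.04 0.1 2 0 0.25;0.04 0.1 2.8 0 0.25;0.04 0.1 3.1 0 0.25;0.04 0.1 3.1 0 0.25;0.04 0.1 3.1 0 0.25;0.04 0.1 3.1 0 0.25' | grep -E 'pos|^force'
for i in 1 2 3; do python3 -m pendant '0 0 0.1 0 0.25;0 0 0.2 0 0.25;0 0 0.2 0 0.25;0 0 0.2 0 0.25' | grep -E 'pos|^force'; done
```

```text
tool_pos: [590.5, -7.0, 123.0]
force: [-0.3, 0.3, -2.2]
tool_pos: [589.8, -6.9, 120.2]
force: [0.4, 0.4, -3.1]
tool_pos: [590.1, -7.3, 118.9]
force: [-2.5, -0.7, 4.0]
tool_pos: [590.2, -7.1, 116.9]
force: [-1.4, -1.2, 4.4]
```

```bash
for i in 1 2; do python3 -m pendant '0 0 0.08 0 0.25;0 0 0.15 0 0.25;0 0 0.15 0 0.25;0 0 0.15 0 0.25;0 0 0.15 0 0.25' | grep -E 'pos|^force'; done
```

```text
tool_pos: [590.2, -7.0, 115.9]
force: [-2.6, -1.0, 7.5]
tool_pos: [590.4, -7.0, 115.8]
force: [-5.9, 0.0, 14.8]
```

```bash
python3 -m pendant '0 0 0.15 0 0.25;0 0 0.25 0 0.25;0 0 0.25 0 0.25;0 0 0.25 0 0.25' | grep -E 'pos|^force'
python3 -m pendant '0 0 -0.5 0 0.25;0 0 -1.5 0 0.25;0 0 -1.5 0 0.25;0 0 -1.5 0 0.25;0 0 -1.5 0 0.25;0 0 -1.5 0 0.25' | grep -E 'pos|^force'
python3 - <<'E'
from h import *
go(*V(2,0),125,pi+VA)
E
```

```text
tool_pos: [590.8, -6.9, 115.7]
force: [-9.1, 0.5, 26.2]
tool_pos: [589.3, -6.8, 124.8]
force: [0.1, 0.6, -2.6]
rows: -0.07 6.91 -0.02 0.000  q6 -0.10 t 41.7
```

```bash
python3 -m pendant '-0.07 3 -0.3 0 0.25;-0.07 6.9 -0.3 0 0.25;-0.07 6.9 -0.3 0 0.25;-0.07 6.9 -0.3 0 0.25;-0.07 6.9 -0.3 0 0.25;-0.07 6.9 -0.3 0 0.25;-0.07 6.9 0.4 0 0.25;-0.07 6.9 0.6 0 0.25;-0.07 6.9 0.8 0 0.25;-0.07 6.9 0.8 0 0.25' | grep -E 'pos|^force'
for i in 1 2 3; do python3 -m pendant '0 0 0.1 0 0.25;0 0 0.2 0 0.25;0 0 0.2 0 0.25;0 0 0.2 0 0.25' | grep -E 'pos|^force'; done
```

```text
tool_pos: [592.4, 61.1, 118.3]
force: [-1.6, -3.1, 2.7]
tool_pos: [592.5, 61.3, 117.4]
force: [-3.6, -1.8, 8.6]
tool_pos: [592.6, 61.4, 116.1]
force: [-4.5, -1.8, 11.7]
tool_pos: [592.9, 61.5, 115.9]
force: [-7.9, -1.9, 19.7]
```

Wide is seated, so I press it a little more and then move to the blank (41.5 mm).

```bash
python3 -m pendant '0 0 0.1 0 0.25;0 0 0.15 0 0.25;0 0 0.15 0 0.25;0 0 0.15 0 0.25' | grep -E 'pos|^force'
python3 -m pendant '0 0 -0.8 0 0.25;0 0 -1.7 0 0.25;0 0 -1.7 0 0.25;0 0 -1.7 0 0.25;0 0 -1.7 0 0.25;0 0 -1.7 0 0.25' | grep -E 'pos|^force'
python3 - <<'E'
from h import *
go(*V(2,41.5),122,pi+VA)
E
```

```text
tool_pos: [593.1, 61.6, 115.8]
force: [-11.2, -1.8, 27.6]
tool_pos: [591.8, 62.0, 126.2]
force: [0.1, 0.1, -3.1]
rows: -0.00 4.17 0.42 0.000  q6 0.02 t 44.9
```

```bash
python3 -m pendant '0 2 0 0 0.25;0 4.15 0 0 0.25;0 4.15 0 0 0.25;0 4.15 0 0 0.25;0 4.15 0 0 0.25;0 4.15 0.3 0 0.25;0 4.15 0.6 0 0.25;0 4.15 0.75 0 0.25;0 4.15 0.75 0 0.25;0 4.15 0.75 0 0.25' | grep -E 'pos|^force'
for i in 1 2 3; do python3 -m pendant '0 0 0.1 0 0.25;0 0 0.2 0 0.25;0 0 0.2 0 0.25;0 0 0.2 0 0.25' | grep -E 'pos|^force'; done
```

```text
tool_pos: [593.4, 103.4, 119.6]
force: [-0.7, -0.3, -2.9]
tool_pos: [593.6, 103.4, 118.1]
force: [-1.3, -0.5, 2.9]
tool_pos: [593.7, 103.6, 116.0]
force: [-0.5, -0.5, 3.9]
tool_pos: [593.9, 103.7, 115.8]
force: [-3.9, -0.8, 12.8]
```

```bash
python3 -m pendant '0 0 0.1 0 0.25;0 0 0.25 0 0.25;0 0 0.25 0 0.25;0 0 0.25 0 0.25' | grep -E 'pos|^force'
python3 -m pendant '0 0 -0.8 0 0.25;0 0 -1.8 0 0.25;0 0 -1.8 0 0.25;0 0 -1.8 0 0.25;0 0 -1.8 0 0.25;0 0 -1.8 0 0.25' | grep -E 'pos|^force'
python3 - <<'E'
from h import *
go(*V(2,74),122,pi+VA)
E
```

```text
tool_pos: [594.3, 103.8, 115.7]
force: [-6.9, -0.5, 23.9]
tool_pos: [592.8, 103.5, 128.2]
force: [0.0, -0.2, -2.1]
rows: -0.01 3.28 0.62 0.000  q6 0.09 t 48.1
```

```bash
python3 -m pendant '0 3.25 0 0 0.25;0 3.25 0 0 0.25;0 3.25 0 0 0.25;0 3.25 0 0 0.25;0 3.25 0.3 0 0.25;0 3.25 0.6 0 0.25;0 3.25 0.8 0 0.25;0 3.25 0.95 0 0.25;0 3.25 0.95 0 0.25;0 3.25 0.95 0 0.25' | grep -E 'pos|^force'
for i in 1 2 3; do python3 -m pendant '0 0 0.1 0 0.25;0 0 0.2 0 0.25;0 0 0.2 0 0.25;0 0 0.2 0 0.25' | grep -E 'pos|^force'; done
```

```text
tool_pos: [594.2, 136.0, 119.6]
force: [-0.2, -1.1, -2.0]
tool_pos: [594.5, 135.9, 118.0]
force: [-0.7, -1.8, 1.0]
tool_pos: [594.5, 136.1, 116.0]
force: [-0.7, 0.1, 3.0]
tool_pos: [594.8, 136.2, 115.8]
force: [-3.5, -0.9, 10.7]
```

```bash
python3 -m pendant '0 0 0.1 0 0.25;0 0 0.25 0 0.25;0 0 0.25 0 0.25;0 0 0.25 0 0.25' | grep -E 'pos|^force'
python3 -m pendant '0 0 -2 0 0.25;0 0 -4.5 0 0.25;0 0 -4.5 0 0.25;0 0 -4.5 0 0.25;0 0 -4.5 0 0.25;0 0 -4.5 0 0.25' | grep -E 'pos|^force'
python3 - <<'E'
from h import *
import pickle
m=camera_model('wrist'); s=state(); im=camera('wrist'); cv2.imwrite('pics/w7.png',im[:,:,::-1]); pickle.dump((m,s),open('w7.pkl','wb'))
go(552,-126,150,3.343)
E
```

```text
tool_pos: [595.2, 136.3, 115.7]
force: [-7.7, -0.4, 21.8]
tool_pos: [592.9, 135.9, 154.1]
force: [-0.5, -0.3, -2.6]
rows: 3.43 -26.28 0.43 -0.227  q6 0.14 t 51.4
```

View pics/w7.png

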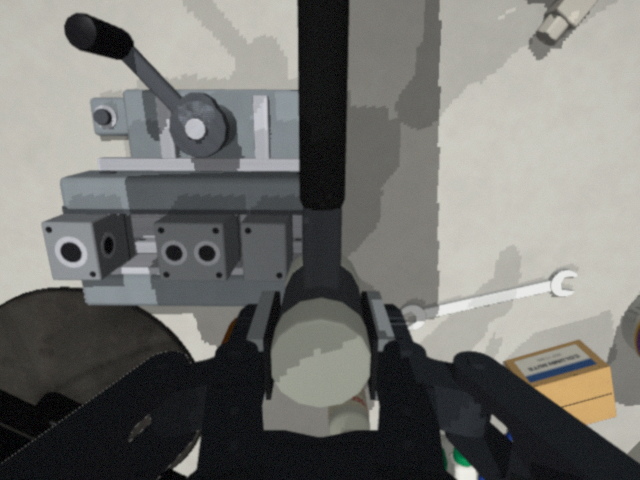

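The lever is fully over and the blocks are seated. The mallet is still held upright by its head, so I put it back to the right of the vise.

```bash
python3 -m pendant '3.4 -26.3 0 -0.1 0.25;3.4 -26.3 0 -0.227 0.25;3.4 -26.3 0 -0.227 0.25;3.4 -26.3 0 -0.227 0.25;3.4 -26.3 0 -0.227 0.25;3.4 -26.3 0 -0.227 0.25;3.4 -26.3 0 -0.227 0.25;3.4 -26.3 0 -0.227 0.25;3.4 -26.3 0 -0.227 0.25;3.4 -26.3 0 -0.227 0.25' | grep -E 'pos|^force'
python3 -m pendant '0 0 3 0 0.25;0 0 6 0 0.25;0 0 9 0 0.25;0 0 10.5 0 0.25;0 0 11 0 0.25;0 0 11 0 0.25;0 0 11 0 0.25;0 0 11 0 0.25' | grep -E 'pos|^force'
```

```text
tool_pos: [553.6, -124.5, 156.0]
force: [-0.1, -0.2, -2.6]
tool_pos: [554.9, -126.3, 47.7]
force: [-0.8, 0.3, -2.4]
```

```bash
python3 -m pendant '0 0 0.5 0 0.25;0 0 0.9 0 0.25;0 0 1.15 0 0.25;0 0 1.25 0 0.25;0 0 1.25 0 0.25;0 0 1.25 0 0.25;0 0 1.25 0 0.25' | grep -E 'pos|^force'
python3 -m pendant '0 0 0.1 0 0.25;0 0 0.2 0 0.25;0 0 0.2 0 0.25;0 0 0.2 0 0.25' | grep -E 'pos|^force'
```

```text
tool_pos: [553.4, -126.0, 34.0]
force: [-2.2, 0.6, 4.6]
tool_pos: [553.7, -125.9, 33.9]
force: [-6.3, 2.7, 16.0]
```

Contact with the bench. I release the mallet, retreat and check the final scene.

```bash
python3 -m pendant '0 0 -0.15 0 0.25;0 0 -0.15 0 0.25;0 0 -0.15 0 1;0 0 -0.15 0 1;0 0 -0.15 0 1;0 0 -0.15 0 1;0 0 -5 0 1;0 0 -10 0 1;0 0 -15 0 1' | grep -E 'pos|^force'
python3 - <<'E'
from h import *
go(575,62,260,pi+VA)
E
```

```text
tool_pos: [552.9, -125.9, 182.7]
force: [1.3, -0.0, -0.1]
rows: -5.92 17.96 -7.73 0.227  q6 -0.54 t 55.1
```

```bash
python3 -m pendant '-2 18 -8 0.15 1;-2 18 -8 0.227 1;-2 18 -8 0.227 1;-2 18 -8 0.227 1;-2 18 -8 0.227 1;-2 18 -8 0.227 1;-2 18 -8 0.227 1;-2 18 -8 0.227 1;-2 18 -8 0.227 1' | grep -E 'pos|^force'
python3 - <<'E'
from h import *
import pickle
m=camera_model('wrist'); s=state(); im=camera('wrist'); cv2.imwrite('pics/w8.png',im[:,:,::-1]); pickle.dump((m,s),open('w8.pkl','wb'))
print(s['tool_pos'])
ed=lambda y0,y1,z:[w2px(m,[*V(2+dx,y),z])[0].round(1).tolist() for y in(y0,y1) for dx in(-18,18)]
for n,a,b in(('narrow',63,85),('blank',28.5,54.5),('wide',-20,20),('medium',-85,-55)): print(n,'seated',ed(a,b,82),'lifted',ed(a,b,86)[0])
print('knob1.5',w2px(m,[*knob(1.5),92]))
cv2.imwrite('pics/w8c.png',cv2.resize(im[60:300,200:440,::-1],None,fx=2.4,fy=2.4,interpolation=cv2.INTER_CUBIC))
E
```

```text
tool_pos: [536.8, 53.2, 260.7]
force: [0.2, -0.2, 0.2]
[536.76391881  53.16910528 260.68077093]
narrow seated [[407.5, 249.3], [405.0, 287.8], [433.2, 249.2], [429.9, 287.7]] lifted [408.5, 250.8]
blank seated [[367.2, 249.4], [365.9, 288.0], [397.6, 249.3], [395.4, 287.9]] lifted [367.7, 251.0]
wide seated [[310.4, 249.6], [310.8, 288.2], [357.2, 249.5], [356.2, 288.0]] lifted [310.3, 251.2]
medium seated [[234.3, 249.9], [237.1, 288.4], [269.4, 249.7], [271.1, 288.3]] lifted [233.3, 251.4]
knob1.5 [[280.08013754 134.87342966]]
```

View pics/w8.png

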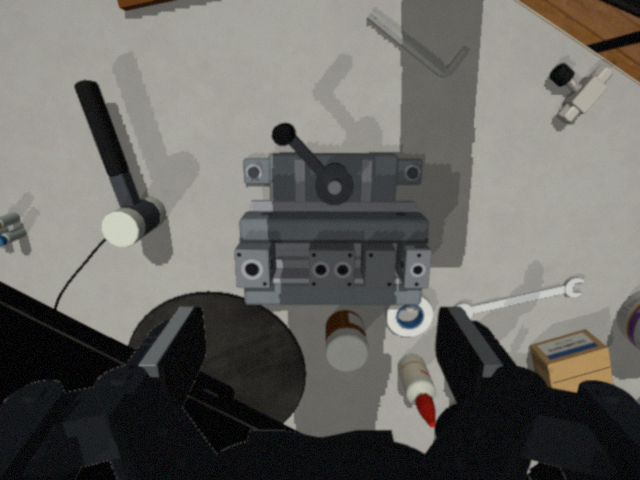

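View pics/w8c.png

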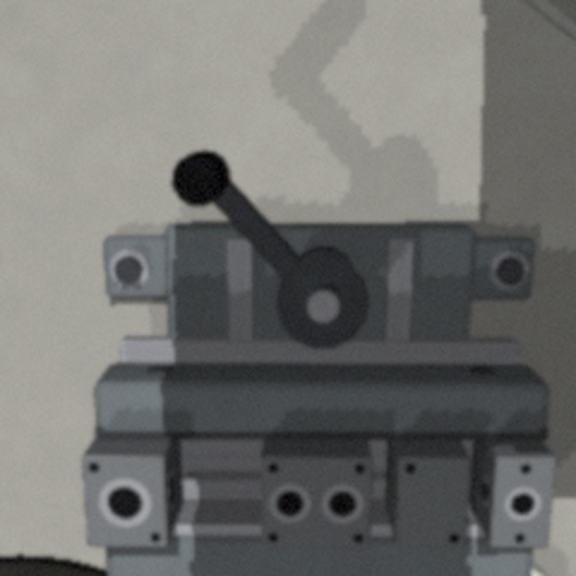

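```bash
python3 - <<'E'
from h import *
import pickle
m,s=pickle.load(open('w8.pkl','rb'))
a=cv2.imread('pics/w8.png')[:,:,0].astype(int)
r=a[118:152,265:305]; ys,xs=np.nonzero(r<35); print('dark',xs.min()+265,xs.max()+265,ys.min()+118,ys.max()+118)
for u in [(283.8,134.2),(283,132)]: print(lq(px2w(m,[u],92)[0]))
u=(200+323/2.4,60+306/2.4); print('pivot px',u,[ (px2w(m,[u],z)[0][:2]-V(-66,0)).round(1) for z in(57,62)])
print('jaw ends fixed',w2px(m,[[*V(20,85),60],[*V(20,-85),60],[*V(-11,85),60],[*V(-11,-85),60],[*V(49,85),60],[*V(49,-85),60]]).round(1).tolist())
m,s=pickle.load(open('w7.pkl','rb'))
print('w7',lq(px2w(m,[(84,32)],92)[0]))
E
```

```text
dark 273 294 124 144
(1.4598795893568757, 60.49594171788635)
(1.4499460241376583, 62.10171517000071)
pivot px (334.58333333333337, 187.5) [array([1.2, 1.2]), array([0.2, 1. ])]
jaw ends fixed [[423.7, 277.8], [241.8, 278.4], [426.3, 246.4], [239.6, 247.0], [421.5, 305.7], [243.7, 306.4]]
w7 (1.4599541852896079, 59.06893443780595)
```

The final views show the blocks seated at their places within about 1 mm. The lever is at its end stop, the mallet stands to the right of the vise, and the other things have not moved.

```bash
python3 - <<'E'
from cell import *
print(job_done())
E
```

```text
the job is handed in; nothing more can be done
None
```

I handed the job in at about 56 s: all four blocks were at their places to about 1–1.5 mm and tapped down until they stopped (I did not test whether the parallels still slide), the lever stopped moving under an 18 N push (the final pictures read about 1.47 of 1.5), and the mallet is back on the bench to the right of the vise.

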